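Clamp the block to the angle plate

ROBOT

A 6-joint arm with a two-finger parallel gripper is mounted at the origin on the work surface. World frame = base frame: x ahead of the robot, y to its left, z up, the work surface at z = 0. Lengths are in m, angles in rad, forces in N, time in s.
With the tool pointing down it reaches from about 0.375 to 0.9 m from the base axis. Payload 3.1 kg.
Tool frame: the origin (TCP) lies between the finger pads; the fingertips stand 22 mm ahead of it and the grasp point (between the pads) lies 3 mm ahead of it; z points along the fingers, y is the line along which they close (so a half turn about z gives the same grasp; the last joint's range is limited). The gripper opens to 87 mm and grips with 3 to 60 N. Pads are 19 mm wide; open, the fingers measure 117 mm over their backs; the gripper's body (75 mm by 190 mm) begins 51 mm behind the grasp point.
Start: joints at [1.081, 0.527, 1.433, -0, 1.181, -0.178], TCP at [0.191, 0.595, 0.245] pointing down, gripper open.
Joint ranges: [-3.08, 3.08], [-0.75, 2.2], [0.22, 2.44], [-1.43, 4.57], [0, 2.65], [-2.85, 2.85]. Speed limits (rad/s): [2.79, 2.79, 3.14, 3.14, 3.14, 3.14].

INTERFACE

Orientations are given as a unit quaternion [x, y, z, w].
In Python, from rig import get_obs, camera, get_calibration, hand_in, cut_out gives the robot as it stands.
- The arm moves only by the shell command python3 -m inch 'ROWS' [OPENING] [FORCE]. ROWS is JSON, one flat list of numbers, 6 for each row, row after row: the shift along the tool's x, y, z scaled (see below), then the turn, a rotation vector about the tool's x, y, z scaled (see below). A call has 1 to 20 rows; each row is the pose to reach, as a shift and turn from the pose commanded when the call began, along the tool's axes at that moment; what a row does not reach only later rows make up. The controller multiplies each number of a shift by 0.08 m and each number of a turn by 90 degrees. A row lasts 1/12 s, in which the tool goes at most 41.7 mm and 7.16 degrees, less where a joint would pass 70% of its speed; a pose out of reach is approached as far as the arm can. A call with a number of a shift or a turn outside -1 to 1 is refused whole. A call with a gripper value outside its range is refused whole. OPENING is the finger opening in mm, from 0 to 87, set as the call begins (- or left out, the last holds). The fingers move at their own pace and stop on an object; FORCE is the grip in N (left out, the last holds). Time passes only in rows, so rows that repeat a pose let the fingers close. It gives the time, the measured TCP pose, the force, the opening and the grip force at its end, in the units of the state.
- get_obs(): the state, without advancing time (a new reading comes with each control period).
- camera(name): name is "side" or "top" or "wrist"; returns the picture (400x640x3 uint8, red, green, blue); there is no depth.
- get_calibration(name): a dict with "vertical_fov" (degrees; the focal length in pixels is half the picture's height over the tangent of half this angle, whatever the lens; pixels are square), "cx", "cy" (the principal point, pixels), "T" (4x4, takes a point from camera to world coordinates). Camera axes: x right, y down, z forward; pixel columns grow to the right and rows downward; lengths in m; the calibration is good to about 2 mm. A picture is of the moment at which its call begins: read the wrist's pose just before it. get_calibration takes no time and is no camera call; for the wrist camera it gives the pose at the moment of the call.
- hand_in(): hands the job in; it is judged then, once.
Trained networks look in the newest picture that a camera, given by its name, has taken for a name from the list of things; names that differ only in an ending like _2 or _b are one class to them, and where a whole thing is asked for, a point or a joint stands for the part that bears it (a point fixed in the world has none). Each returns a list of dicts, best first, with "conf" (0 to 1); they miss things now and then, are a little off and sometimes report something else, mostly with a low value. They report only what shows in the picture. A call takes as long as a camera call. They do not tell look-alikes from the thing itself.
- cut_out(camera, thing): "region" (400x640 bool, what is visible of it) and "bbox" ([left, top, right, bottom] in pixels, round what is visible of it).
The state is a dict: "time": time; "q": joint angles; "joint_velocities": joint speeds; "joint_torque": joint torques, N m; "position": TCP position; "tool_rot": TCP orientation; "ft_force": force on the tool from outside, world axes, zero at the start; "moment": the same for the moment, N m; "grip_width": finger opening in m; "grip_force": force on a finger pad.
Only numpy, scipy, OpenCV 4.12 (cv2) and the standard library are available. Lean on these libraries where they do the work, as an engineer would, in place of code of your own. Each camera call takes 0.05 s, during which the arm holds its last target. There are 200 camera calls.

TASK

Clamp the aluminium block to the sloping angle plate, ready for drilling: first push the clamp's red free jaw down its bar until its pad meets the block and the jaw tips and grips the bar, and only then screw the black handle clockwise until the clamp is tight. The block must stay against its stop, and the spanner, the bearing and the bottle must be left where they are.

Things in the scene. Friction and masses are not known exactly. Their poses are not given: they have to be found in the camera images.
- fixture: Blue angle plate fixed to the bench, base 190 x 160 mm; on it a dark steel plate 160 x 150 mm slopes 30 degrees, rising away from the robot. Origin: centre of the underside; z up, x horizontally uphill, y left. The plate's top middle is 95 mm above it. An aluminium clamp bar (24 x 10 mm) stands square to the plate, 100 mm to +y of its middle; its top is 162 mm from the plate's plane.
- block: Loose aluminium block, 90 (up the slope) x 80 x 28 mm thick, lying on the sloping plate against a blue stop at its lower edge. Its frame is upright like the fixture's though the block leans; origin: centre of its underside. The clamp's pad comes down 11 mm uphill of its middle, up to 12 mm to either side.
- spanner: Loose steel spanner 190 mm long lying on the bench, origin at its middle; leave it alone.
- bearing: Loose steel bearing ring, 52 mm across, 16 mm high, origin under its centre; leave it alone.
- spray: Loose white bottle, 64 mm across, 170 mm high, origin under its centre; leave it alone.
- jaw (a joint): How far (m) the red free jaw has slid down the bar towards the plate; 0 to 0.025 at the start; the pad meets the block at about 0.045. Friction holds it where it is left; some 3 to 6 N push it down.
- jaw_tilt (a joint): How far (rad) the free jaw is tipped, pad end up; 0 while it slides freely. When the block stops the pad and the jaw is still pushed down at the thumb rest, it tips by some 0.03 to 0.06 and binds on the bar: the push climbs past 10 N within a few mm, and the jaw stays tipped and bound when let go.
- screw (a joint): Angle (rad) the clamp's screw has turned; 0 at the start, grows as it tightens (clockwise seen from the handle's end). It feeds 12 mm per turn. From the bound jaw it takes some 2.5 to 5 rad to tighten. The black handle has a slipping clutch (0.15 N m): once tight, the handle turns on but this value stops growing.
- thumb_rest (a point): Centre of the flat top of the jaw's thumb rest, a 36 x 36 mm dark-topped red ledge on the robot's side of the bar, 36 mm from its axis. z points along the bar, away from the plate (30 degrees from vertical, leaning to the robot); y along the arm, from the pad to the bar. Push along -z to slide the jaw. The bar stands up to 60 mm above this ledge.
- handle_grip (a point): Middle of the black ribbed handle (28 mm across, 50 mm long) on the clamp's screw, 100 mm from the bar. z points along the screw out of the handle's free end (25 mm beyond), 30 degrees from vertical, leaning to the robot. The handle sinks 12 mm per turn as it tightens. Under it are 18 mm of collar (18 mm across), then the red arm.
- pad: The round black pad, 26 mm in diameter, under the clamp's screw. It is spring-backed: it gives 7 mm, at 3 N per mm, and then is hard. Origin 12 mm above the face that presses on the block.
Things that resemble listed ones, but are neither listed nor needed, are in the scene too. Of the things that look like the block, the larger one is meant.

How it is judged:
By the outcome, as a careful person would: the job done as asked, in the order asked, and still so for the second after the job is handed in, with the robot touching nothing.
It also fails if it takes over 72 s, if anything falls off the work surface, if the arm or the gripper's body presses on something with over 40 N, if the wrist force passes 120 N, or if a joint passes its speed limit or range.

## Working session

There is one attempt and no reset: what is moved stays moved. The work goes in short steps, Python scripts to look and compute and a shell command to move; the robot and the scene stay as the last step left them, time stands still between calls to the robot, and variables do not carry over. Pictures are saved under pics/ and viewed, at most 10 in all, crops included, and the job is handed in when it is done.

```bash
mkdir -p pics; ls; python3 - <<'E'
from rig import *
import cv2,numpy as np
ims=[]
for c in("side","top"):
    im=camera(c);cv2.imwrite(f"pics/{c}0.png",im[:,:,::-1])
    k=get_calibration(c);print(c,k["vertical_fov"],k["cx"],k["cy"],np.round(k["T"],3).tolist())
    for t in("fixture","block","jaw","thumb_rest","handle_grip","pad","spray","spanner","bearing"):
        print(t,[(round(d["conf"],2),d["bbox"],np.round(np.argwhere(d["region"]).mean(0)[::-1]).tolist()) for d in cut_out(c,t)])
print(get_obs())
E
```

```text
pics
side 48.868222267094644 321.30161434055793 198.58017017890634 [[0.933, -0.27, 0.238, 0.361], [-0.359, -0.66, 0.66, -0.687], [-0.021, -0.701, -0.713, 0.873], [0.0, 0.0, 0.0, 1.0]]
fixture []
block [(0.79, [293.3, 184.5, 336.8, 229.1], [316.0, 205.0]), (0.5, [276.0, 166.9, 315.4, 199.9], [293.0, 178.0])]
jaw [(0.88, [256.5, 147.7, 316.3, 195.6], [283.0, 172.0])]
thumb_rest [(0.71, [252.8, 151.8, 315.4, 200.3], [284.0, 173.0])]
handle_grip [(0.72, [274.9, 162.8, 314.7, 200.2], [293.0, 178.0])]
pad [(0.66, [307.8, 188.6, 314.4, 199.9], [311.0, 194.0])]
spray [(0.78, [373.1, 277.1, 408.5, 341.7], [392.0, 311.0])]
spanner [(0.68, [267.5, 176.4, 280.4, 200.2], [274.0, 188.0]), (0.42, [374.7, 275.5, 412.1, 342.2], [392.0, 311.0])]
bearing [(0.74, [363.7, 274.4, 385.4, 298.2], [374.0, 286.0])]
top 54.39262173720246 314.36536332746016 198.10375545320525 [[-0.022, -0.993, 0.118, 0.481], [-1.0, 0.023, 0.009, -0.032], [-0.012, -0.118, -0.993, 1.014], [0.0, 0.0, 0.0, 1.0]]
fixture [(0.72, [240.6, 145.4, 339.6, 247.5], [288.0, 198.0]), (0.56, [173.4, 193.4, 242.9, 233.9], [210.0, 216.0])]
bloc
[... 654 characters left out ...]

{'time': 1.0, 'q': array([ 1.08151614e+00,  5.27440567e-01,  1.43270775e+00,  2.35253294e-05,
        1.18144493e+00, -1.78534160e-01]), 'joint_velocities': array([-0.00035244, -0.00156297,  0.00022948,  0.000144  ,  0.00231167,
        0.00084416]), 'joint_torque': array([ 4.60561350e-04, -4.40016925e+01, -1.76992500e+01,  6.33103936e-02,
        5.03476022e-02, -1.43263100e-05]), 'position': array([0.19107459, 0.59503788, 0.24458248]), 'tool_rot': array([ 1.54753043e-01,  9.87953185e-01,  3.28638442e-06, -1.03784336e-05]), 'ft_force': array([0.19027256, 0.52547412, 0.23539676]), 'moment': array([-0.03705418, -0.00823731, -0.01595989]), 'grip_force': 0.0, 'grip_width': 0.08733227067371503}
```

```bash
python3 - <<'E'
import cv2,numpy as np
a=cv2.imread("pics/side0.png")[110:260,210:410];b=cv2.imread("pics/top0.png")[130:290,160:360]
cv2.imwrite("pics/v1.png",np.hstack([cv2.resize(a,(400,300),interpolation=2),cv2.resize(b,(400,320),interpolation=2)[:300]]))
b=cv2.imread("pics/top0.png")[135:260,220:350]
cv2.imwrite("pics/v2.png",cv2.resize(b,None,fx=4.6,fy=4.6,interpolation=2))
E
```

```text
(no output)
```

View pics/v1.png

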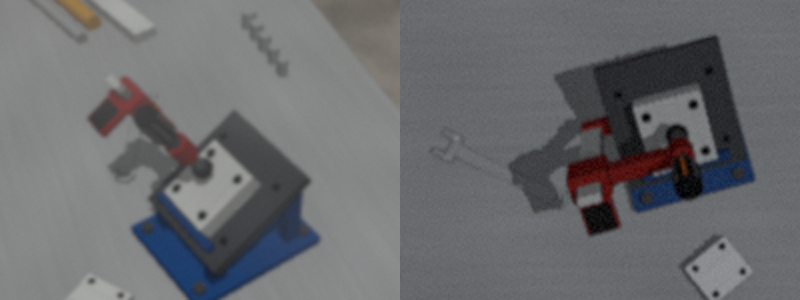

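View pics/v2.png

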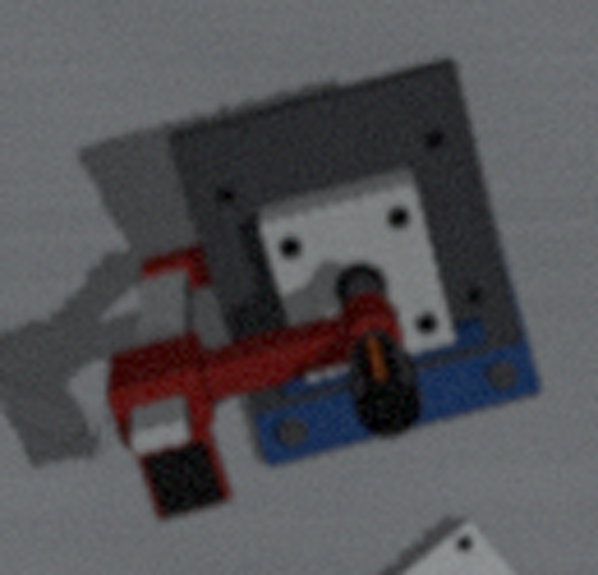

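The top view shows the meant block on the dark sloping plate at about (298,190), against the blue stop. The look-alike lies on the bench at (319,265) and is smaller, so it is not the one. The thumb rest shows at about (261,239), the handle's end at (304,225), and the fixture is yawed by about 14°. Next I triangulate these points.

```bash
cat > h.py <<'E'
from rig import *
import cv2,numpy as np,json
from scipy.spatial.transform import Rotation as R
def ray(k,p):
    f=200/np.tan(np.radians(k["vertical_fov"])/2);T=np.array(k["T"])
    d=T[:3,:3]@[(p[0]-k["cx"])/f,(p[1]-k["cy"])/f,1];return T[:3,3],d/np.linalg.norm(d)
def tri(*obs):
    A=0;b=0;rs=[ray(*o) for o in obs]
    for o,d in rs: P=np.eye(3)-np.outer(d,d);A=A+P;b=b+P@o
    x=np.linalg.solve(A,b);return x.round(4),[round(1000*np.linalg.norm(np.cross(x-o,d)),1) for o,d in rs]
def px(k,x):
    T=np.array(k["T"]);f=200/np.tan(np.radians(k["vertical_fov"])/2);c=T[:3,:3].T@(np.array(x)-T[:3,3]);return (f*c[:2]/c[2]+[k["cx"],k["cy"]]).round(1)
def rows(pos,Rt,o=None):
    o=o or get_obs();R0=R.from_quat(o["tool_rot"])
    s=R0.inv().apply(np.array(pos)-o["position"])/.08;t=(R0.inv()*Rt).as_rotvec()/(np.pi/2)
    return s.round(3),t.round(3)
E
python3 - <<'E'
from h import *
s,t=get_calibration("side"),get_calibration("top")
for n,a,b in [("thumb",(262.5,166),(260.9,238.9)),("handle end",(279.5,167.5),(304.5,225)),("bartop",(267.5,151),(254.5,228)),("pad",(311,194),(298,196.5)),("plate corner right-top(low x,y-)",(364.5,200),(319,148))]:
    print(n,tri((s,a),(t,b)))
k=get_calibration("wrist");o=get_obs();Rt=R.from_quat(o["tool_rot"])
T=np.array(k["T"]);print("wristcam in tool",Rt.inv().apply(T[:3,3]-o["position"]).round(3),(Rt.as_matrix().T@T[:3,:3]).round(2).tolist(),k["vertical_fov"])
E
```

```text
thumb (array([0.4963, 0.0889, 0.1984]), [np.float64(1.4), np.float64(1.4)])
handle end (array([ 0.5175, -0.0046,  0.2634]), [np.float64(1.3), np.float64(1.3)])
bartop (array([0.5162, 0.0971, 0.2311]), [np.float64(0.3), np.float64(0.3)])
pad (array([0.5888, 0.0132, 0.1417]), [np.float64(0.7), np.float64(0.7)])
plate corner right-top(low x,y-) (array([ 0.7045, -0.037 ,  0.1241]), [np.float64(0.3), np.float64(0.3)])
wristcam in tool [ 0.084 -0.    -0.141] [[-0.0, -0.95, -0.3], [1.0, 0.0, -0.0], [0.0, -0.3, 0.95]] 67.36893604060677
```

```bash
cat >> h.py <<'E'
def axes(psi):
    xf=np.array([np.cos(psi),np.sin(psi),0]);y=np.array([-xf[1],xf[0],0]);z=np.array([0,0,1.])
    v=np.cos(np.pi/6)*xf+.5*z;u=np.cos(np.pi/6)*z-.5*xf;return v,y,u
P0=np.array([.6195,.0202,.095])
def toolR(psi,a=0): # tool x=yf,y=v,z=-u turned by a about tool z
    v,y,u=axes(psi);return R.from_matrix(np.array([y,v,-u]).T)*R.from_euler('z',a)
E
python3 - <<'E'
from h import *
psi=np.radians(14.3);v,y,u=axes(psi);Rt=toolR(psi);o=get_obs()
p=P0+.04*y-.03*v+.26*u;print(p)
print(rows(p,Rt)); d=p-o["position"]; print("in final axes/.08",(Rt.inv().apply(d)/.08).round(3))
E
```

```text
[0.45847223 0.02043354 0.3051666 ]
(array([-5.379, -5.816, -0.757]), array([-0.304, -0.168,  0.628]))
in final axes/.08 [-7.786  1.647  0.077]
```

```bash
python3 -m inch '[0,0,0,-0.1,-0.06,0.21, 0,0,0,-0.2,-0.11,0.42, 0,0,0,-0.304,-0.168,0.628,0,0,0,-0.304,-0.168,0.628,0,0,0,-0.304,-0.168,0.628,0,0,0,-0.304,-0.168,0.628,0,0,0,-0.304,-0.168,0.628,0,0,0,-0.304,-0.168,0.628,0,0,0,-0.304,-0.168,0.628,0,0,0,-0.304,-0.168,0.628]' 0
python3 -m inch '[-1,0.8,0,0,0,0,-1,0.8,0,0,0,0,-1,0.8,0,0,0,0]'
python3 -m inch '[-1,0.85,0,0,0,0,-1,0.85,0,0,0,0,-1,0.85,0,0,0,0]'
for i in 1 2 3 4 5; do python3 -m inch '[-1,0,0,0,0,0,-1,0,0,0,0,0]'; done
python3 -m inch '[-0.78,0,0.08,0,0,0,-0.78,0,0.08,0,0,0,-0.78,0,0.08,0,0,0]'
python3 - <<'E'
from h import *
psi=np.radians(14.3);v,y,u=axes(psi);print(rows(P0+.04*y-.03*v+.26*u,toolR(psi)),get_obs()["q"].round(2))
im=camera("wrist");k=get_calibration("wrist");print(np.round(k["T"],4).tolist())
cv2.imwrite("pics/w1.png",im[:,:,::-1])
E
```

```text
time: 1.83
position: [0.1901, 0.5949, 0.2442]
tool_rot: [0.594, 0.762, 0.205, 0.159]
ft_force: [-0.5, 0.7, 0.0]
grip_width: 0.0283
grip_force: 0.0
time: 2.08
position: [0.2661, 0.5294, 0.2774]
tool_rot: [0.593, 0.763, 0.204, 0.159]
ft_force: [0.7, 0.7, 0.1]
grip_width: 0.008
grip_force: 0.0
time: 2.33
position: [0.3439, 0.4664, 0.3122]
tool_rot: [0.593, 0.762, 0.205, 0.159]
ft_force: [-0.3, -0.0, 0.3]
grip_width: 0.0008
grip_force: 0.0
time: 2.5
position: [0.3626, 0.39, 0.3115]
tool_rot: [0.593, 0.762, 0.205, 0.159]
ft_force: [0.4, -0.1, -0.4]
grip_width: 0.0004
grip_force: 0.0
time: 2.67
position: [0.3809, 0.3114, 0.3106]
tool_rot: [0.592, 0.763, 0.204, 0.159]
ft_force: [0.1, 0.7, -0.9]
grip_width: 0.0005
grip_force: 0.0
time: 2.83
position: [0.3991, 0.24, 0.3106]
tool_rot: [0.593, 0.763, 0.204, 0.159]
ft_force: [1.1, 0.8, 0.4]
grip_width: 0.0004
grip_force: 0.0
time: 3.0
position: [0.4149, 0.1802, 0.3105]
tool_rot: [0.593, 0.763, 0.204, 0.158]
ft_force: [0.4, -0.3, -0.2]
grip_width: 0.0006
grip_force: 0.0
time: 3.17
position: [0.4312, 0.117, 0.3103]
tool_rot: [0.593, 0.763, 0.203, 0.158]
ft_force: [-0.0, 0.7, 0.0]
grip_width: 0.0007
grip_force: 0.0
time: 3.42
position: [0.4525, 0.0536, 0.305]
tool_rot: [0.596, 0.761, 0.202, 0.16]
ft_force: [0.9, 0.1, 0.3]
grip_width: 0.0005
grip_force: 0.0
(array([-0.421, -0.023, -0.014]), array([-0.001,  0.004, -0.004])) [-0.29  0.05  2.1   0.48  0.58 -0.88]
[[0.8433, 0.0845, 0.5308, 0.3631], [0.2095, -0.9611, -0.1798, 0.1198], [0.495, 0.2629, -0.8282, 0.427], [0.0, 0.0, 0.0, 1.0]]
```

View pics/w1.png

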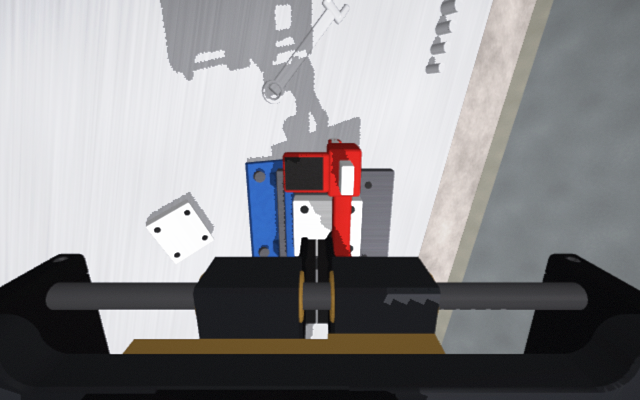

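The wrist view shows the dark-topped thumb rest at about (305,173) and the bar top at (346,178). The handle is hidden behind the fingers, so I take a second viewpoint further to −y and higher.

```bash
python3 -m inch '[-0.5,0,-0.6,0,0,0,-1,0,-0.6,0,0,0,-1,0,-0.6,0,0,0,-1,0,-0.6,0,0,0]'
python3 -m inch '[-0.5,0,0,0,0,0,-0.5,0,0,0,0,0,-0.5,0,0,0,0,0]'
python3 - <<'E'
from h import *
im=camera("wrist");k=get_calibration("wrist");print(json.dumps(np.round(k["T"],5).tolist()),get_obs()["q"].round(2))
cv2.imwrite("pics/w2.png",im[:,:,::-1])
cv2.imwrite("pics/w2c.png",cv2.resize(im[:300,200:450,::-1],None,fx=2,fy=2,interpolation=2))
E
```

```text
time: 3.8
position: [0.4479, -0.0274, 0.3477]
tool_rot: [0.594, 0.762, 0.202, 0.16]
ft_force: [0.1, 0.4, 0.9]
grip_width: 0.0007
grip_force: 0.0
time: 4.05
position: [0.4563, -0.0634, 0.3454]
tool_rot: [0.594, 0.763, 0.202, 0.156]
ft_force: [-0.9, 0.6, -0.2]
grip_width: 0.0004
grip_force: 0.0
[[0.84334, 0.09201, 0.52944, 0.36765], [0.21435, -0.96106, -0.17442, 0.00104], [0.49278, 0.26058, -0.83022, 0.46794], [0.0, 0.0, 0.0, 1.0]] [-0.63  0.02  1.99  0.53  0.86 -1.18]
```

View pics/w2c.png

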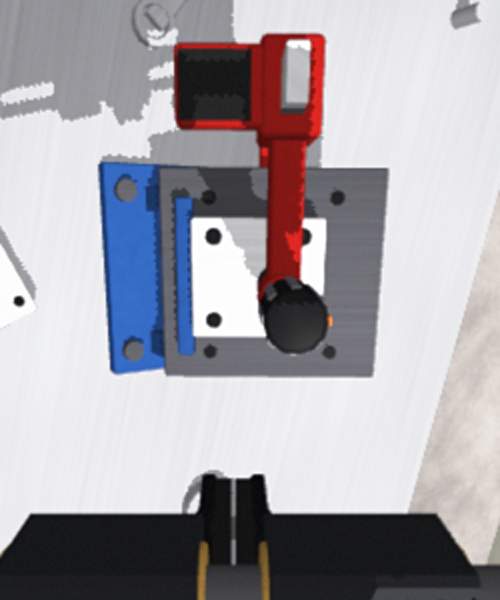

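The second wrist view clearly shows the thumb rest at about (307,43), the bar top near (348,37), the handle's end at (348,160) and the plate's corners. I fit the fixture's pose to these.

```bash
cat > fit.py <<'E'
from h import *
from scipy.optimize import least_squares
k=get_calibration("wrist");k1=dict(k);k1["T"]=[[0.8433,0.0845,0.5308,0.3631],[0.2095,-0.9611,-0.1798,0.1198],[0.495,0.2629,-0.8282,0.427],[0,0,0,1]]
C=[(-.08,.075,(280,84)),(-.08,-.075,(283.5,188.5)),(.08,.075,(394,84)),(.08,-.075,(387,188.5))]
def f(p):
    v,y,u=axes(p[0]);return np.concatenate([px(k,p[1:4]+a*v+b*y)-np.array(c) for a,b,c in C]+[[(p[3]-.095)*2000]])
r=least_squares(f,[.25,*P0]);print("psi",np.degrees(r.x[0]),r.x[1:],r.fun.round(1))
s,t=get_calibration("side"),get_calibration("top");v,y,u=axes(r.x[0])
for n,o in [("thumb",[(k,(307.5,43)),(k1,(305,173)),(s,(262.5,166)),(t,(260.9,238.9))]),("handle end",[(k,(348.5,160)),(s,(279.5,167.5)),(t,(304.5,225))])]:
    x,e=tri(*o);d=x-r.x[1:];print(n,x,e,"v,y,u",(d@v).round(4),(d@y).round(4),(d@u).round(4))
E
python3 fit.py
```

```text
psi 14.32394487827058 [0.6195 0.0202 0.095 ] [2.3 0.5 2.2 0.2 3.4 0.3 2.6 0.3 0. ]
thumb [0.496  0.0929 0.1928] [np.float64(0.9), np.float64(2.0), np.float64(2.9), np.float64(3.0)] v,y,u -0.0392 0.101 0.1355
handle end [ 0.518  -0.004   0.2641] [np.float64(1.7), np.float64(1.9), np.float64(1.1)] v,y,u -0.0058 0.0017 0.1986
```

```bash
python3 - <<'E'
from h import *
psi=np.radians(14.3);v,y,u=axes(psi);th=np.array([.496,.0915,.194])-.001*v
print(rows(th+.062*u,toolR(psi)))
E
```

```text
(array([ 1.732, -0.113,  1.348]), array([-0.004, -0.002, -0.   ]))
```

```bash
python3 -m inch '[0.5,-0.11,0,0,0,0,0.87,-0.11,0,0,0,0,0.87,-0.11,0,0,0,0]'
python3 -m inch '[0.5,0,0,0,0,0,0.86,0,0,0,0,0,0.86,0,0,0,0,0]'
python3 -m inch '[0,0,0.5,0,0,0,0,0,1,0,0,0,0,0,1,0,0,0,0,0,1,0,0,0]'
python3 -m inch '[0,0,0.35,0,0,0,0,0,0.35,0,0,0,0,0,0.35,0,0,0]'
python3 - <<'E'
from h import *
psi=np.radians(14.3);v,y,u=axes(psi);th=np.array([.496,.0915,.194])-.001*v
print(rows(th+.062*u,toolR(psi)),get_obs()["q"].round(2))
im=camera("wrist")
t=camera("top");s=camera("side")
cv2.imwrite("pics/w3.png",np.hstack([cv2.resize(im[:300,200:440],(320,400)),cv2.resize(t[160:260,220:340],(480,400),interpolation=2)])[:,:,::-1])
for d in cut_out("wrist","thumb_rest"): print(d["conf"],d["bbox"])
E
```

```text
time: 4.35
position: [0.4265, 0.0091, 0.3392]
tool_rot: [0.591, 0.766, 0.203, 0.152]
ft_force: [-0.5, 0.4, -0.2]
grip_width: 0.0004
grip_force: 0.0
time: 4.6
position: [0.4103, 0.0744, 0.3401]
tool_rot: [0.59, 0.766, 0.203, 0.154]
ft_force: [-1.0, 0.9, -0.8]
grip_width: 0.0002
grip_force: 0.0
time: 4.93
position: [0.4519, 0.0798, 0.2688]
tool_rot: [0.593, 0.765, 0.201, 0.153]
ft_force: [-0.2, -0.1, 0.4]
grip_width: 0.0009
grip_force: 0.0
time: 5.18
position: [0.466, 0.0822, 0.2486]
tool_rot: [0.593, 0.763, 0.203, 0.157]
ft_force: [-0.2, -0.4, -0.5]
grip_width: 0.0003
grip_force: 0.0
(array([ 0.02 , -0.014,  0.012]), array([-0.003, -0.001,  0.   ])) [-0.2   0.2   2.15  0.61  0.38 -0.97]
0.74 [288.8, 180.2, 388.3, 258.0]
```

View pics/w3.png

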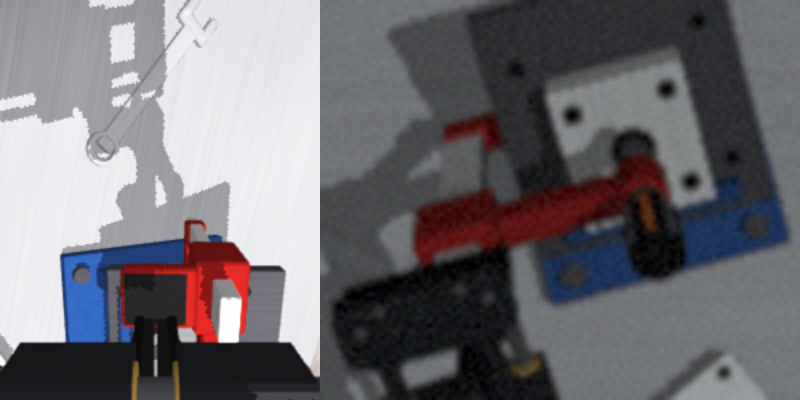

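The closed fingertips line up with the middle of the ledge (crop 156, ledge 122–188), so I go down and push, watching the force.

```bash
python3 -m inch '[0.02,-0.01,0.2,0,0,0,0.02,-0.01,0.4,0,0,0,0.02,-0.01,0.4,0,0,0]' | grep -E 'pos|force'
python3 -m inch '[0,0,0.1,0,0,0,0,0,0.2,0,0,0,0,0,0.2,0,0,0]' | grep -E 'pos|force'
python3 -m inch '[0,0,0.06,0,0,0,0,0,0.12,0,0,0,0,0,0.12,0,0,0]'| grep -E 'pos|force'
```

```text
position: [0.4812, 0.087, 0.2196]
ft_force: [-0.9, -0.1, -1.4]
grip_force: 0.0
position: [0.4887, 0.089, 0.2066]
ft_force: [0.7, -0.8, 0.6]
grip_force: 0.0
position: [0.4932, 0.0902, 0.1985]
ft_force: [-0.1, -0.3, -0.3]
grip_force: 0.2
```

```bash
python3 - <<'E'
from h import *
o=get_obs();print(o["ft_force"],o["moment"])
im=camera("wrist");s=camera("side")
cv2.imwrite("pics/w4.png",np.hstack([cv2.resize(im[100:300,220:420],(400,400)),cv2.resize(s[120:220,230:330],(400,400),interpolation=2)])[:,:,::-1])
E
```

```text
[-0.12146222 -0.32641091 -0.28043089] [-0.08347186  0.25765656 -0.04101404]
```

View pics/w4.png

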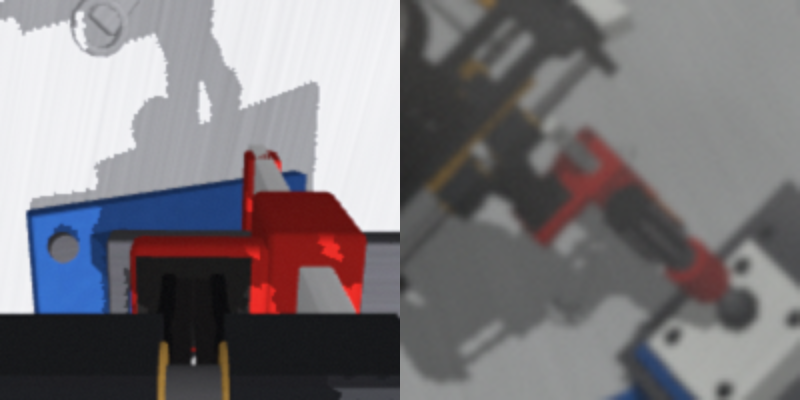

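The fingertips are over the dark ledge top and the jaw has not moved yet. I keep going in small steps.

```bash
for i in 1 2 3 4; do python3 -m inch '[0,0,0.03,0,0,0,0,0,0.06,0,0,0,0,0,0.06,0,0,0]' | grep -E 'pos|ft_force';done;  python3 - <<'E'
from h import *
print(get_obs()["moment"])
E
```

```text
position: [0.4959, 0.0908, 0.1935]
ft_force: [-0.2, -0.3, 4.2]
position: [0.4983, 0.0916, 0.1891]
ft_force: [-1.3, 1.1, 5.9]
position: [0.5001, 0.0929, 0.1851]
ft_force: [-3.1, 1.6, 9.4]
position: [0.5016, 0.0937, 0.1814]
ft_force: [-7.6, 1.7, 15.4]
[0.33038413 0.06068608 0.25788788]
```

```bash
python3 -m inch '[0,0,0.02,0,0,0,0,0,0.03,0,0,0,0,0,0.03,0,0,0,0,0,0.03,0,0,0]' | grep -E 'pos|ft_force'; python3 -m inch '[0,0,-0.5,0,0,0,0,0,-1,0,0,0,0,0,-1,0,0,0]' | grep -E 'pos|ft_force'
python3 -m inch '[-0.5,0,-1,0,0,0,-0.9,0,-1,0,0,0,-0.9,0,-1,0,0,0,-0.9,0,-1,0,0,0]' | grep -E 'pos|ft_force'
python3 -m inch '[-0.5,0,-0.1,0,0,0,-0.9,0,-0.1,0,0,0,-0.9,0,-0.1,0,0,0,-0.9,0,-0.1,0,0,0]' 87 | grep -E 'pos|ft_force'
python3 - <<'E'
from h import *
im=camera("wrist");k=get_calibration("wrist");print(json.dumps(np.round(k["T"],5).tolist()),get_obs()["q"].round(2))
s=camera("side")
cv2.imwrite("pics/w5.png",np.hstack([cv2.resize(im[:300,200:450],(500,600)),np.vstack([cv2.resize(x[120:220,245:345],(300,300),interpolation=2) for x in (s,cv2.imread("pics/side0.png")[:,:,::-1])])])[:,:,::-1])
E
```

```text
position: [0.5021, 0.094, 0.1801]
ft_force: [-13.8, 0.7, 25.8]
position: [0.464, 0.0829, 0.2483]
ft_force: [0.8, -0.4, -0.0]
position: [0.4469, -0.001, 0.3212]
ft_force: [1.2, 0.2, 0.6]
position: [0.4586, -0.0682, 0.3234]
ft_force: [-0.3, 0.2, -0.5]
[[0.84402, 0.09083, 0.52856, 0.37004], [0.21276, -0.96139, -0.17454, -0.0035], [0.4923, 0.25978, -0.83076, 0.44605], [0.0, 0.0, 0.0, 1.0]] [-0.64  0.06  2.03  0.57  0.8  -1.24]
```

View pics/w5.png

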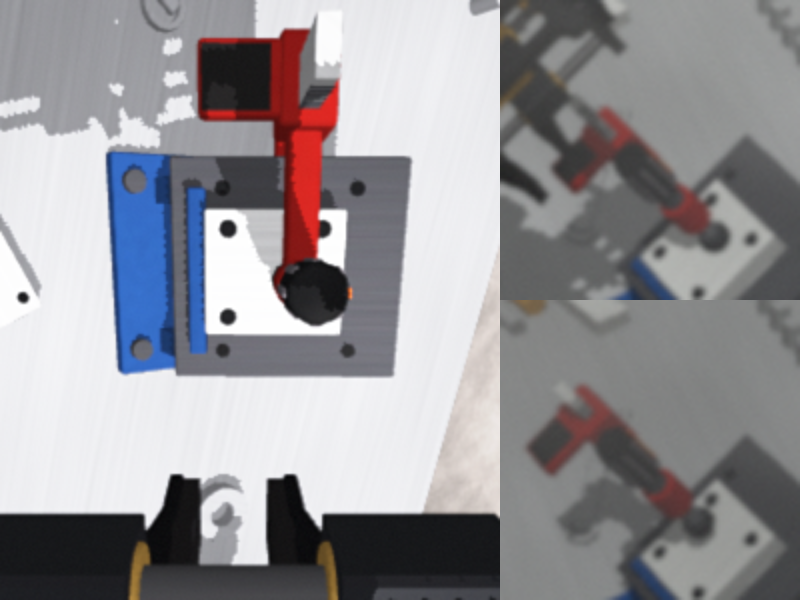

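The jaw has slid well down the bar and stays there. The block is still against the stop, and the handle's end shows at about (357,147) in the wrist picture. Now I triangulate the handle.

```bash
python3 - <<'E'
from h import *
k,s,t=[get_calibration(c) for c in("wrist","side","top")]
psi=np.radians(14.3);v,y,u=axes(psi);P=P0-.003*v
x,e=tri((k,(357,146.5)),(s,(286.7,171.7)));d=x-P;print(x,e,d@v,d@y,d@u)
end=x
for h in(.05,-.012): print(h,rows(end+h*u,toolR(psi)),rows(end+h*u,toolR(psi,-1.45)))
E
```

```text
[0.5327 0.0063 0.2359] [np.float64(1.0), np.float64(1.0)] -0.0023651995718645957 0.007970195637778612 0.16579490527470864
0.05 (array([0.64 , 0.444, 0.884]), array([-0.005, -0.002, -0.001])) (array([0.64 , 0.444, 0.884]), array([-0.002, -0.005, -0.924]))
-0.012 (array([0.637, 0.45 , 1.659]), array([-0.005, -0.002, -0.001])) (array([0.637, 0.45 , 1.659]), array([-0.002, -0.005, -0.924]))
```

The handle end has sunk 33 mm and leans about 0.04 rad toward the bar, which fits a tipped jaw. I line up with the tilted screw axis, then pre-turn −83°.

```bash
python3 -m inch '[0.3,0.2,0.2,0,-0.03,0,0.67,0.44,0.5,0,-0.03,0,0.67,0.44,0.88,0,-0.03,0,0.67,0.44,0.88,0,-0.03,0,0.67,0.44,0.88,0,-0.03,0]' | grep -E 'pos|ft_force'
python3 -m inch '[0,0,0,0,0,-0.92,0,0,0,0,0,-0.92,0,0,0,0,0,-0.92,0,0,0,0,0,-0.92,0,0,0,0,0,-0.92,0,0,0,0,0,-0.92,0,0,0,0,0,-0.92,0,0,0,0,0,-0.92,0,0,0,0,0,-0.92,0,0,0,0,0,-0.92,0,0,0,0,0,-0.92,0,0,0,0,0,-0.92,0,0,0,0,0,-0.92,0,0,0,0,0,-0.92]' | grep -E 'pos|ft_force'
python3 - <<'E'
from h import *
psi=np.radians(14.3);v,y,u=axes(psi);up=u+.04*y;up/=np.linalg.norm(up);end=np.array([.5327,.0063,.2359])
Rt=R.from_rotvec(-.04*v)*toolR(psi,-1.45)
print(rows(end+.05*up,Rt),rows(end-.012*up,Rt),get_obs()["q"].round(2))
k=get_calibration("wrist");print(px(k,end),px(k,end-.05*up));im=camera("wrist");cv2.imwrite("pics/w6.png",im[:,:,::-1])
print([(d["conf"],d["bbox"]) for d in cut_out("wrist","handle_grip")])
E
```

```text
position: [0.5071, 0.0035, 0.2786]
ft_force: [-0.1, -0.1, -0.3]
position: [0.5081, 0.0007, 0.2816]
ft_force: [1.0, -0.3, 0.1]
(array([0.015, 0.017, 0.027]), array([-0.005, -0.002, -0.005])) (array([0.013, 0.023, 0.802]), array([-0.005, -0.002, -0.005])) [-0.36  0.18  2.03  0.51  0.53 -2.44]
[319.4 231.6] [319.3 208.7]
[(0.66, [293.4, 177.1, 337.9, 250.9])]
```

View pics/w6.png

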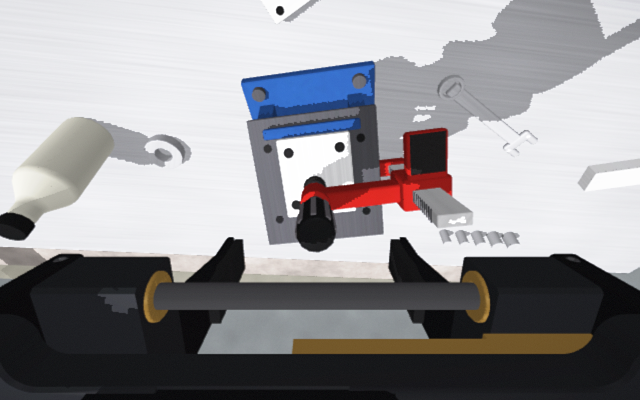

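The handle's free end shows centred at (316,233) against a predicted (319,232), so it sits about 2 mm to −y of the tool axis. I go down over it and close.

```bash
python3 -m inch '[0.01,-0.01,0.3,0,0,0,0.01,-0.01,0.6,0,0,0,0.01,-0.01,0.8,0,0,0,0.01,-0.01,0.8,0,0,0,0.01,-0.01,0.8,0,0,0]' | grep -E 'pos|ft_force'
python3 -m inch '[0,0,0,0,0,0,0,0,0,0,0,0,0,0,0,0,0,0,0,0,0,0,0,0,0,0,0,0,0,0,0,0,0,0,0,0,0,0,0,0,0,0,0,0,0,0,0,0,0,0,0,0,0,0,0,0,0,0,0,0]' 20 30
python3 - <<'E'
from h import *
o=get_obs();Ri=R.from_quat(o["tool_rot"]).inv();print(Ri.apply(o["ft_force"]).round(1),Ri.apply(o["moment"]).round(2),o["q"].round(2))
E
```

```text
position: [0.5391, 0.0051, 0.2241]
ft_force: [-0.1, 0.1, 0.4]
time: 11.52
position: [0.5394, 0.0049, 0.2247]
tool_rot: [-0.054, 0.965, 0.026, 0.256]
ft_force: [-0.3, -2.4, 0.2]
grip_width: 0.0282
grip_force: 0.9
[ 0.4 -2.4 -0.6] [0.26 0.33 0.05] [-0.32  0.33  2.03  0.66  0.38 -2.58]
```

```bash
cat > m.py <<'E'
from h import *
o=get_obs();Ri=R.from_quat(o["tool_rot"]).inv();print("F",Ri.apply(o["ft_force"]).round(1),"M",Ri.apply(o["moment"]).round(2),"q",o["q"].round(2),o["grip_width"].round(4),np.round(o["grip_force"],1),"ori_z",(Ri.inv().as_euler('ZYX')[0]).round(2),round(o["time"],1))
E
python3 m.py
for i in 1 2; do python3 -m inch '[0,0,0.003,0,0,0.08,0,0,0.006,0,0,0.16,0,0,0.01,0,0,0.24,0,0,0.013,0,0,0.32,0,0,0.016,0,0,0.4,0,0,0.02,0,0,0.5,0,0,0.02,0,0,0.5,0,0,0.02,0,0,0.5]' >/dev/null; python3 m.py; done
```

```text
Traceback (most recent call last):
  File "m.py", line 2, in <module>
    o=get_obs();Ri=R.from_quat(o["tool_rot"]).inv();print("F",Ri.apply(o["ft_force"]).round(1),"M",Ri.apply(o["moment"]).round(2),"q",o["q"].round(2),o["grip_width"].round(4),np.round(o["grip_force"],1),"ori_z",(Ri.inv().as_euler('ZYX')[0]).round(2),round(o["time"],1))
                                                                                                                                                      ^^^^^^^^^^^^^^^^^^^^^
AttributeError: 'float' object has no attribute 'round'
Traceback (most recent call last):
  File "m.py", line 2, in <module>
    o=get_obs();Ri=R.from_quat(o["tool_rot"]).inv();print("F",Ri.apply(o["ft_force"]).round(1),"M",Ri.apply(o["moment"]).round(2),"q",o["q"].round(2),o["grip_width"].round(4),np.round(o["grip_force"],1),"ori_z",(Ri.inv().as_euler('ZYX')[0]).round(2),round(o["time"],1))
                                                                                                                                                      ^^^^^^^^^^^^^^^^^^^^^
AttributeError: 'float' object has no attribute 'round'
Traceback (most recent call last):
  File "m.py", line 2, in <module>
    o=get_obs();Ri=R.from_quat(o["tool_rot"]).inv();print("F",Ri.apply(o["ft_force"]).round(1),"M",Ri.apply(o["moment"]).round(2),"q",o["q"].round(2),o["grip_width"].round(4),np.round(o["grip_force"],1),"ori_z",(Ri.inv().as_euler('ZYX')[0]).round(2),round(o["time"],1))
                                                                                                                                                      ^^^^^^^^^^^^^^^^^^^^^
AttributeError: 'float' object has no attribute 'round'
```

```bash
sed -i 's/o\["grip_width"\].round(4)/np.round(o["grip_width"],4)/; s/,"ori_z".*\[0\]).round(2)//' m.py; python3 m.py
```

```text
F [ 7.9  5.2 -4.6] M [-0.95  1.29 -0.05] q [-0.32  0.34  2.03  0.67  0.38 -1.01] 0.0274 30.0 12.8
```

```bash
python3 -m inch '[0.02,0.015,-0.01,0,0,0,0.03,0.02,-0.01,0,0,0,0.03,0.02,-0.01,0,0,0]' >/dev/null; python3 m.py
python3 -m inch '[0,0,0.003,0,0,0.08,0,0,0.006,0,0,0.16,0,0,0.01,0,0,0.24,0,0,0.013,0,0,0.32,0,0,0.016,0,0,0.4,0,0,0.02,0,0,0.5,0,0,0.02,0,0,0.5,0,0,0.02,0,0,0.5]' >/dev/null; python3 m.py
```

```text
F [ 2.1  3.5 -0.2] M [-0.42  0.27 -0.05] q [-0.31  0.34  2.03  0.66  0.38 -1.  ] 0.0271 30.0 13.1
F [  4.    2.5 -10.9] M [-0.37  0.24 -0.05] q [-0.31  0.34  2.03  0.66  0.37 -0.21] 0.0273 30.0 13.8
```

```bash
python3 -m inch '[0.01,0.01,-0.015,0,0,0,0.02,0.01,-0.03,0,0,0,0.02,0.01,-0.03,0,0,0]' >/dev/null; python3 m.py
python3 -m inch '[0,0,0.002,0,0,0.08,0,0,0.004,0,0,0.16,0,0,0.006,0,0,0.24,0,0,0.008,0,0,0.32,0,0,0.01,0,0,0.4,0,0,0.012,0,0,0.5,0,0,0.012,0,0,0.5,0,0,0.012,0,0,0.5]' >/dev/null; python3 m.py
```

```text
F [0.9 3.  8.3] M [-0.7  -0.06 -0.12] q [-0.31  0.34  2.02  0.65  0.38 -0.2 ] 0.0277 30.0 14.0
F [ 1.   5.2 -0.3] M [-1.41 -0.17 -0.05] q [-0.31  0.34  2.02  0.65  0.37  0.59] 0.0273 30.0 14.7
```

```bash
python3 -m inch '[0.01,0.01,0.002,0,0,0.08,0.01,0.02,0.004,0,0,0.16,0.01,0.02,0.006,0,0,0.24,0.01,0.02,0.008,0,0,0.32,0.01,0.02,0.01,0,0,0.4,0.01,0.02,0.014,0,0,0.5,0.01,0.02,0.014,0,0,0.5,0.01,0.02,0.014,0,0,0.5]' >/dev/null; python3 m.py
python3 -m inch '[0,0,0.002,0,0,0.08,0,0,0.004,0,0,0.16,0,0,0.006,0,0,0.24,0,0,0.008,0,0,0.32,0,0,0.01,0,0,0.4,0,0,0.014,0,0,0.5,0,0,0.014,0,0,0.5,0,0,0.014,0,0,0.5]' >/dev/null; python3 m.py
```

```text
F [  3.8   8.2 -13.2] M [-2.08  0.46 -0.09] q [-0.32  0.34  2.02  0.65  0.37  1.37] 0.0271 30.0 15.3
F [  8.4   4.9 -22. ] M [-1.6   1.71  0.  ] q [-0.32  0.34  2.03  0.65  0.37  2.15] 0.0273 30.1 16.0
```

```bash
python3 -m inch '[0.03,0.02,-0.02,0,0,0,0.03,0.02,-0.034,0,0,0,0.03,0.02,-0.034,0,0,0,0.03,0.02,-0.034,0,0,0]' >/dev/null; python3 m.py
python3 -m inch '[0,0,0,0,0,0.08,0,0,0,0,0,0.16,0,0,0,0,0,0.24,0,0,0,0,0,0.32,0,0,0,0,0,0.32]' >/dev/null; python3 m.py
```

```text
F [ 3.4 -0.7  4.9] M [-0.19  0.77  0.04] q [-0.32  0.34  2.03  0.66  0.38  2.14] 0.0272 30.0 16.4
F [ 3.3 -0.9  5.5] M [ 0.09  1.06 -0.09] q [-0.32  0.34  2.03  0.66  0.38  2.65] 0.0274 30.0 16.8
```

Turning on without feed no longer pulls the handle down, so the clutch seems to slip. To make sure, I re-grip harder and turn again.

```bash
python3 -m inch '[0,0,0,0,0,0,0,0,0,0,0,0,0,0,0,0,0,0,0,0,0,0,0,0]' 60 >/dev/null; python3 m.py
for i in 1 2; do python3 -m inch '[0,0,0,0,0,-0.95,0,0,0,0,0,-0.95,0,0,0,0,0,-0.95,0,0,0,0,0,-0.95,0,0,0,0,0,-0.95,0,0,0,0,0,-0.95,0,0,0,0,0,-0.95,0,0,0,0,0,-0.95,0,0,0,0,0,-0.95,0,0,0,0,0,-0.95,0,0,0,0,0,-0.95,0,0,0,0,0,-0.95,0,0,0,0,0,-0.95,0,0,0,0,0,-0.95]' >/dev/null; done; python3 m.py
python3 -m inch '[0,0,0,0,0,0,0,0,0,0,0,0,0,0,0,0,0,0,0,0,0,0,0,0,0,0,0,0,0,0,0,0,0,0,0,0,0,0,0,0,0,0,0,0,0,0,0,0,0,0,0,0]' 20 50 >/dev/null; python3 m.py
for i in 1 2; do python3 -m inch '[0,0,0,0,0,0.08,0,0,0,0,0,0.16,0,0,0,0,0,0.24,0,0,0,0,0,0.32,0,0,0,0,0,0.4,0,0,0,0,0,0.5,0,0,0,0,0,0.5,0,0,0,0,0,0.5]' >/dev/null; python3 m.py;done
```

```text
F [-0.4  0.3  0.2] M [-0.36  0.09  0.05] q [-0.32  0.34  2.03  0.66  0.38  2.64] 0.0465 0.0 17.1
F [-0.5  0.2  0.1] M [ 0.21 -0.38 -0.09] q [-0.32  0.34  2.03  0.66  0.38 -0.34] 0.0602 0.0 19.4
F [-0.5  0.2  0.1] M [ 0.21 -0.38 -0.09] q [-0.32  0.34  2.03  0.66  0.38 -0.34] 0.0602 0.0 19.4
F [-0.9 -0.1  0.7] M [-0.07 -0.49 -0.03] q [-0.32  0.34  2.03  0.66  0.38  0.45] 0.0601 0.0 20.1
F [-0.4 -0.4 -0.5] M [-0.22 -0.38 -0.02] q [-0.32  0.34  2.03  0.66  0.38  1.23] 0.0601 0.0 20.8schema error: expected a multiple of 6 numbers
```

The close call was refused because of its number count. I redo it.

```bash
python3 -m inch '[0,0,0,0,0,-0.95,0,0,0,0,0,-0.95,0,0,0,0,0,-0.95,0,0,0,0,0,-0.95,0,0,0,0,0,-0.95,0,0,0,0,0,-0.95,0,0,0,0,0,-0.95,0,0,0,0,0,-0.95,0,0,0,0,0,-0.95,0,0,0,0,0,-0.95,0,0,0,0,0,-0.95,0,0,0,0,0,-0.95,0,0,0,0,0,-0.95,0,0,0,0,0,-0.95]' >/dev/null
python3 -m inch '[0,0,0,0,0,0,0,0,0,0,0,0,0,0,0,0,0,0,0,0,0,0,0,0,0,0,0,0,0,0,0,0,0,0,0,0,0,0,0,0,0,0,0,0,0,0,0,0]' 20 50 >/dev/null; python3 m.py
for i in 1 2 3; do python3 -m inch '[0,0,0,0,0,0.08,0,0,0,0,0,0.16,0,0,0,0,0,0.24,0,0,0,0,0,0.32,0,0,0,0,0,0.4,0,0,0,0,0,0.5,0,0,0,0,0,0.5,0,0,0,0,0,0.5]' >/dev/null; python3 m.py;done
```

```text
F [-0.  -0.7 -0.7] M [ 0.23 -0.34 -0.06] q [-0.32  0.34  2.03  0.66  0.38 -0.26] 0.0271 49.9 22.6
F [-1.  -2.3  0.1] M [ 0.11 -0.42 -0.1 ] q [-0.32  0.34  2.03  0.66  0.38  0.52] 0.0269 49.9 23.3
F [-1.5 -2.6  0.8] M [ 0.08 -0.42 -0.  ] q [-0.32  0.34  2.03  0.66  0.38  1.31] 0.0269 50.0 23.9
F [-3.6 -1.2  0.7] M [ 0.04 -0.57  0.  ] q [-0.32  0.34  2.03  0.66  0.38  2.09] 0.0269 50.0 24.6
```

Over 2.4 rad of further turning the axial force stays near zero, so the screw no longer feeds and the clamp is tight. I release, retreat and check.

```bash
python3 -m inch '[0,0,0,0,0,0,0,0,0,0,0,0,0,0,0,0,0,0,0,0,0,0,0,0,0,0,0,0,0,0,0,0,0,0,0,0,0,0,0,0,0,0]' 85 >/dev/null; python3 m.py
for i in 1 2; do python3 -m inch '[0,0,-0.4,0,0,0,0,0,-0.9,0,0,0,0,0,-0.9,0,0,0,0,0,-0.9,0,0,0]' >/dev/null; done; python3 m.py
python3 - <<'E'
from h import *
im=camera("wrist");s=camera("side");t=camera("top")
cv2.imwrite("pics/w7.png",np.hstack([cv2.resize(im,(480,300)),cv2.resize(s[120:220,245:345],(300,300),interpolation=2)])[:,:,::-1])
a=cv2.imread("pics/top0.png");cv2.imwrite("pics/t7.png",np.hstack([cv2.resize(x[120:300,160:460],(400,240)) for x in(a,t[:,:,::-1])]))
z=cv2.imread("pics/w7.png");zz=np.zeros((540,800,3),np.uint8);zz[:300,:780]=z;zz[300:]=cv2.imread("pics/t7.png");cv2.imwrite("pics/v7.png",zz)
E
```

```text
F [-0.4  0.   0. ] M [-0.41 -0.1   0.07] q [-0.32  0.34  2.03  0.66  0.38  2.09] 0.0657 0.0 25.2
F [-0.2 -0.1  0.8] M [-0.43  0.    0.03] q [-0.42  0.01  1.99  0.42  0.74  2.3 ] 0.0846 0.0 25.9
```

View pics/v7.png

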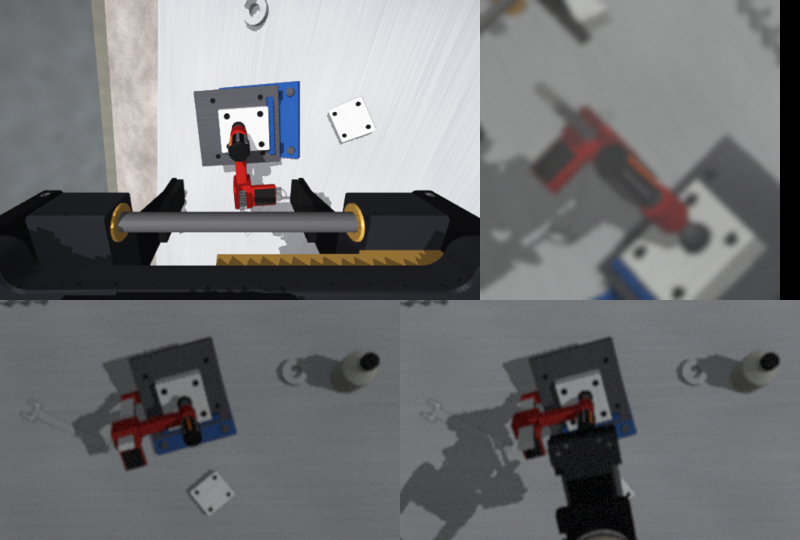

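The final picture shows the jaw where it was after the push (thumb rest about (272,174) in the side view, unchanged). The block is against the blue stop, and the spanner, bearing and bottle are as they were at the start. The gripper is clear of everything.

```bash
python3 -c "
from rig import *
print(hand_in())"
```

```text
the job is handed in; nothing more can be done
None
```

The job is handed in: I pushed the jaw down until it tipped and gripped the bar, then turned the screw clockwise until it stopped feeding, judging "tight" from the forces because the torque reading was too noisy; in the last pictures the block is against its stop and the spanner, bearing and bottle look unmoved.

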